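# Hang the ear defenders on the swing-out arm

### The job

The sawing is done: put the ear defenders away on the bench hanger. Swing its arm all the way out to its end stop, hang the ear defenders over the arm by their headband, level and square with one cup on each side, and slide them along the arm until the headband sits against the rubber stop near the post, so that the outer part of the arm is free for a second pair. Keep the ear defenders upright and leave the other things on the table where they lie.

Things in the scene. Friction and masses are not known exactly. Their poses are not given: they have to be found in the camera images.
- ear_defenders: Ear defenders: two yellow cups and a stiff arched headband, one rigid piece, 0.24 kg, 76 (x) x 170 (y) x 185 (z) mm, standing on the cups. Origin centre of the underside, z up; y runs from cup to cup, x across the band. At the top the band is 30 mm wide (grip across it), 14 mm thick, at z 171 to 185 mm. Cups reach up to z = 94 mm with a 58 mm gap in y between them.
- crown (a point): Middle of the underside of the headband pad at the top of the arch, 171 mm above the bottom of the cups, axes as the ear defenders. The pad's underside is an arc of radius 66 mm seen along x.
- hanger: Bench hanger, fixed to the table: grey foot 130 x 110 x 12 mm, round steel post with a black cap, top 250 mm above the table. Origin on the post axis at table level, z up. The foot reaches 85 mm from the post towards the hanger's -x. The swung-out arm points along the hanger's -x, the folded arm (joint 0) along its -y.
- swing_arm (a joint): Turning of the arm about the post, rad: 0 folded, 1.571 fully out at its end stop, clockwise seen from above as it grows; starts at 0 to 0.5, stays where left (friction 0.15 N m). The arm is a level steel bar 16 mm thick, top 215 mm above the table, ending 178 mm from the post axis, turned up into a black ball 23 mm thick with its top 236 mm above the table.
- bar_stop (a point): On the top line of the bar at the outer face of the black rubber stop (a disc 34 mm across round the bar), 47 mm from the post axis, 215 mm above the table. Moves with the arm; its y axis points along the arm towards the post, z up. With the headband against the stop the crown lies 15 mm outward of it (y = -15 mm).
- bar_tip (a point): On the top line of the bar (extended) at the ball end of the arm, 178 mm from the post axis and 215 mm above the table. Moves with the arm.
- slice_bundle: Bundle of four wood slices tied with twine, 51 x 76 x 51 mm, to be left alone. Origin under its centre.
- phone: Dark phone in a case, 81 x 168 x 10 mm, to be left alone. Origin under its centre.
- glue_tube: Red glue tube, 40 x 136 x 27 mm, to be left alone. Origin under its centre.
- marker: White marker pen with a black cap, 16 x 150 x 16 mm, to be left alone. Origin under its centre.

How it is judged (in metres and radians):
At the end, for the whole second after the job is handed in: Arm fully out (joint above 1.5 rad). Ear defenders at rest on it by the headband pad: crown within 25 mm of the bar sideways, 8 mm below to 10 mm above its top, level within 0.2 rad, square across it within 0.25 rad, headband against the rubber stop (gap under 9 mm) (value of joint swing_arm above 1.5 rad and y of crown in the frame of bar_stop between -0.024 and -0.005 m and x of crown in the frame of bar_stop between -0.025 and 0.025 m and z of crown in the frame of bar_stop between -0.008 and 0.01 m and angle between ear_defenders's own z axis and vertical below 0.2 rad and angle between the x axis of ear_defenders and the y axis of bar_stop, either way round below 0.25 rad and linear speed of ear_defenders below 0.03 m/s and angular speed of ear_defenders below 0.3 rad/s); the robot touches nothing.
It fails at once if the ear defenders tipped over or were dropped on their side (angle between ear_defenders's own z axis and vertical above 0.7 rad).
It fails at once if a bystander (slice bundle, phone, glue tube, marker pen) was moved more than 2 cm (distance of any of slice_bundle, phone, glue_tube, marker from where it was at the start of the episode above 0.02 m).
It also fails if it takes over 61 s, if anything falls off the work surface, if the arm or the gripper's body presses on something with over 40 N, if the wrist force passes 120 N, or if a joint passes its speed limit or range.

### The arm

A 7-joint arm with a two-finger parallel gripper is mounted at the origin on the work surface; the furniture and walls round the work are solid. World frame = base frame: x ahead of the robot, y to its left, z up, the work surface at z = 0. Lengths are in mm, angles in rad, forces in N, time in s.
With the tool pointing down it reaches from about 400 to 875 mm from the base axis. Payload 4.4 kg.
Tool frame: the origin (TCP) lies at the very end of the fingers, on their centre line; the grasp point (between the pads) lies 19 mm behind it; z points along the fingers, y is the line along which they close (so a half turn about z gives the same grasp; the last joint's range is limited). The gripper opens to 85 mm and grips with 20 to 120 N. Pads are 22 mm wide; open, the fingers measure 114 mm over their backs; the gripper's body (76 mm by 85 mm) begins 54 mm behind the grasp point. The pads swing forward as they close: fully open they stand 13 mm farther back than shut.
Start: joints at [1.209, 0.628, 0.038, 1.517, -0.027, 0.996, -0.02], TCP at [189.507, -621.776, 200.613] pointing down, gripper open.
Joint ranges: [-3.06, 3.06], [-0.37, 2.12], [-1.25, 1.32], [0.18, 2.47], [-1.1, 4.24], [0.23, 1.98], [-2.94, 2.94]. Speed limits (rad/s): [2.57, 2.57, 3.14, 3.14, 3.14, 3.14, 3.14].

### API

Orientations are given as [roll, pitch, yaw] about the fixed x, y, z axes, in that order (R = Rz(yaw) Ry(pitch) Rx(roll)).
In Python, from cell import monitor, viewer, workorder gives the robot as it stands.
- The arm moves only by the tool arm_command, never from a script. Its argument "series" is one flat list of numbers, 5 for each row, row after row: the opening in per cent of the stroke, from 0 (shut) to 100 (fully open), then the shift along the tool's x, y, z in cm, then the turn about the tool's z in degrees. In form: [claw, x, y, z, roll, claw, x, y, z, roll, ...]. A call has exactly 5 rows; each row is the pose to reach, as a shift and turn from the pose commanded when the call began, along the tool's axes at that moment; what a row does not reach only later rows make up. A row lasts 1/12 s, in which the tool goes at most 41.7 mm and 7.16 degrees, less where a joint would pass 70% of its speed; a pose out of reach is approached as far as the arm can. A call with a gripper value outside its range is refused whole. The fingers move at their own pace and stop on an object; the grip force is fixed at half the most. Time passes only in rows, so rows that repeat a pose let the fingers close, or fill a call up. It gives the time, the measured TCP pose, the force, the opening and the grip force at its end, in the units of the state.
- monitor.read_state(): the state, without advancing time (a new reading comes with each control period).
- viewer.get_image(name): name is "scene" or "top" or "wrist"; returns (picture, depth): 420x560x3 uint8, red, green, blue; 420x560 float32, mm along the optical axis (not along the pixel's ray), 0 where there is no reading.
- viewer.camera_model(name): a dict with "mtx" (3x3 intrinsics, pixels), "dist_coeffs" ([k1, k2, p1, p2, k3] as OpenCV has them; the pictures are not rectified), "R" (3x3) and "t" (3): a world point X has camera coordinates R X + t. Camera axes: x right, y down, z forward; pixel columns grow to the right and rows downward; lengths in mm; the calibration is good to about 2 mm. A picture is of the moment at which its call begins: read the wrist's pose just before it. camera_model takes no time and is no camera call; for the wrist camera it gives the pose at the moment of the call.
- workorder.finish_job(): hands the job in; it is judged then, once.
The state is a dict: "clock": time; "qpos": joint angles; "qd": joint speeds; "tau": joint torques, N m; "eef_pos": TCP position; "tool_rot": TCP orientation; "force": force on the tool from outside, world axes, zero at the start; "torque": the same for the moment, N m; "width": finger opening in mm; "gripper_force": force on a finger pad.
Only numpy, scipy, OpenCV 4.12 (cv2) and the standard library are available. Lean on these libraries where they do the work, as an engineer would, in place of code of your own. Each camera call takes 0.05 s, during which the arm holds its last target. There are 200 camera calls.

## Working session

There is one attempt and no reset: what is moved stays moved. The work goes in short steps, Python scripts to look and compute and a tool call to move; the robot and the scene stay as the last step left them, time stands still between calls to the robot, and variables do not carry over. Pictures are saved under pics/ and viewed, at most 10 in all, crops included, and the job is handed in when it is done.

Besides the shell and the picture viewer there is one more tool, called after ">>>" by a JSON object that holds its "name" and its "arguments", one argument or row to a line. arm_command: Moves the arm, as the interface text tells. Its arguments: {"type":"object","properties":{"series":{"type":"array","items":{"type":"number"}}},"required":["series"]}

```bash
mkdir -p pics; ls
python3 - <<'E'
from cell import monitor, viewer
import cv2,numpy as np
s=monitor.read_state(); print({k:np.round(v,3).tolist() for k,v in s.items()})
for n in ["scene","top"]:
    im,d=viewer.get_image(n); cv2.imwrite(f"pics/{n}0.png",im[:,:,::-1]); np.savez(f"{n}0.npz",im=im,d=d)
    m=viewer.camera_model(n); print(n,{k:np.round(v,3).tolist() for k,v in m.items()},(d>0).mean())
E
```

```text
pics
{'clock': 0.0, 'qpos': [1.209, 0.629, 0.038, 1.518, -0.027, 0.996, -0.02], 'qd': [0.001, -0.0, 0.001, 0.001, 0.001, 0.0, -0.0], 'tau': [-0.0, -56.34, 1.226, -19.344, 0.011, 0.011, -0.0], 'eef_pos': [189.284, -621.097, 199.684], 'tool_rot': [-3.14, 0.0, 0.296], 'force': [0.153, 0.476, -0.361], 'torque': [-0.029, -0.021, 0.003], 'gripper_force': 0.0, 'width': 85.269}
scene {'mtx': [[435.102, 0.0, 289.038], [0.0, 435.102, 201.572], [0.0, 0.0, 1.0]], 'dist_coeffs': [-0.0, 0.0, 0.0, 0.0, 0.0], 'R': [[1.0, -0.023, 0.017], [-0.002, -0.657, -0.754], [0.028, 0.754, -0.657]], 't': [-530.544, 168.124, 971.247]} 0.9957993197278912
top {'mtx': [[389.432, 0.0, 278.015], [0.0, 389.432, 210.409], [0.0, 0.0, 1.0]], 'dist_coeffs': [0.039, 0.0, 0.0, 0.0, 0.0], 'R': [[-0.013, -1.0, 0.007], [-0.995, 0.012, -0.096], [0.096, -0.008, -0.995]], 't': [107.723, 551.836, 983.849]} 0.9956930272108844
```

View pics/scene0.png

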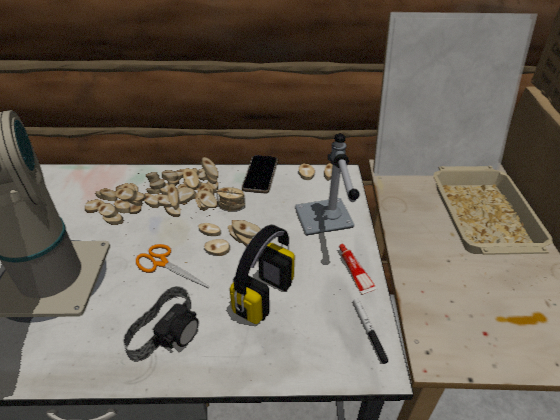

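View pics/top0.png

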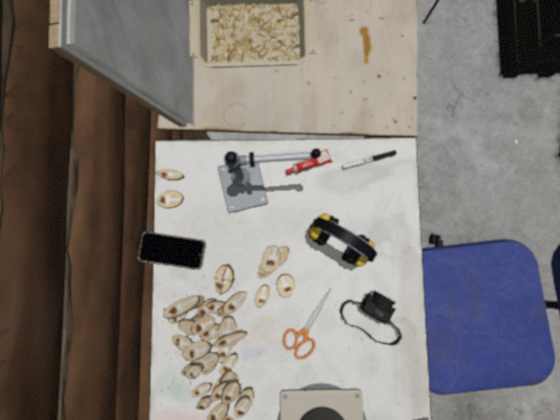

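```bash
cat > h.py <<'E'
from cell import monitor, viewer
import cv2,numpy as np
def shot(n):
    m=viewer.camera_model(n); im,d=viewer.get_image(n); return im,d,m
def pts(d,m):
    h,w=d.shape; v,u=np.mgrid[:h,:w]
    p=cv2.undistortPoints(np.stack([u,v],-1).reshape(-1,1,2).astype(float),np.array(m["mtx"]),np.array(m["dist_coeffs"])).reshape(h,w,2)
    c=np.dstack([p,np.ones((h,w))])*d[...,None]
    return (c-np.array(m["t"]))@np.array(m["R"])   # R^T(c-t)
def box(P,d,lo,hi):
    return (d>0)&np.all((P>lo)&(P<hi),-1)
E
python3 - <<'E'
from h import *
np.set_printoptions(precision=1,suppress=True)
for n in ["top","scene"]:
    z=np.load(n+"0.npz"); m=viewer.camera_model(n); d=z["d"]; im=z["im"]; P=pts(d,m)
    print(n)
    v,u=np.mgrid[:420,:560]
    if n=="top":
        for name,(c,r),zr in [("cap",(232,158),(240,262)),("ball",(316,153),(222,250)),("bar",(285,156),(195,225)),("stop",(252,159),(200,240))]:
            k=(abs(u-c)<14)&(abs(v-r)<14)&(P[...,2]>zr[0])&(P[...,2]<zr[1]); q=P[k]
            print(name,k.sum(),np.median(q,0),q.min(0),q.max(0))
        k=(u>300)&(u<385)&(v>205)&(v<275)
    else: k=(u>220)&(u<305)&(v>215)&(v<335)
    for a,b in [(165,195),(178,195),(60,160)]:
        q=P[k&(P[...,2]>a)&(P[...,2]<b)]; 
        c,sz,an=cv2.minAreaRect(q[:,:2].astype(np.float32)); print("band",a,len(q),q.mean(0),np.array(c),np.array(sz),an,q[:,2].max())
    # yellow cups
    hsv=cv2.cvtColor(im,cv2.COLOR_RGB2HSV); y=cv2.inRange(hsv,(20,150,80),(35,255,255))>0
    q=P[k&y&(P[...,2]>10)]; print("yellow",len(q)); 
    _,l,ce=cv2.kmeans(q[:,:2].astype(np.float32),2,None,(3,50,.1),5,cv2.KMEANS_PP_CENTERS); print(ce, ce.mean(0),[q[l[:,0]==i][:,2].max() for i in (0,1)])
    if n=="top":
      for name,(c0,c1,r0,r1) in dict(glue=(285,332,148,178),marker=(340,398,148,170),phone=(138,206,230,270)).items():
        kk=(u>=c0)&(u<=c1)&(v>=r0)&(v<=r1)&(P[...,2]>4)&(P[...,2]<40); print(name,P[kk].min(0),P[kk].max(0))
E
```

```text
top
cap 126 [643.1 199.3 247.8] [631.6 187.6 240.3] [656.2 212.2 252.7]
ball 94 [652.7  21.7 232.6] [643.5  10.5 223.2] [664.8  31.8 239.3]
bar 205 [649.1  86.  214.4] [641.2  57.9 204.3] [659.5 113.9 218.6]
stop 270 [644.6 158.2 215.8] [629.9 128.6 202.6] [662.4 185.2 225.8]
band 165 665 [475.5 -52.4 179.1] [475.5 -53.3] [109.4  30.3] 56.98774719238281 189.70353481890842
band 178 422 [475.2 -53.8 183. ] [475.2 -53.9] [77.3 30. ] 56.72506332397461 189.70353481890842
band 60 885 [473.2 -43.2 100.9] [474.7 -53.7] [167.7  74.5] 56.93815612792969 159.85725360009414
yellow 207
[[501.8   7.9]
 [426.  -96.5]] [463.9 -44.3] [np.float64(1031.4858920165111), np.float64(95.61708498754628)]
glue [640.5 -45.9   4. ] [722.8  78.4  30.7]
marker [ 660.5 -223.7    4. ] [721.6 -66.7  20. ]
phone [402.6 292.6   4.1] [507.4 465.1  16.5]
scene
band 165 689 [472.8 -64.8 177.3] [475.4 -55.6] [106.6  30.8] 57.074031829833984 187.3215226213068
band 178 349 [475.1 -58.2 182.1] [475.3 -55.4] [64.8 30.4] 57.351402282714844 187.3215226213068
band 60 2114 [474.  -72.5  95.4] [477.3 -56.7] [170.7  73.5] 54.755210876464844 159.97281921598605
yellow 780
[[ 449.8 -129.3]
 [ 518.1  -10.2]] [484.  -69.7] [np.float64(773.4296021802292), np.float64(175.56254325879857)]
```

>>> {"name": "arm_command", "arguments": {
  "series": [0, 0, 0, -2, -7, 0, 0, 0, -4, -14, 0, 0, 0, -6, -21, 0, 0, 0, -8, -28, 0, 0, 0, -10, -35]
}}

```text
clock: 0.52
eef_pos: [189.3, -621.4, 301.1]
tool_rot: [-3.141, -0.001, 0.913]
force: [-0.2, 0.4, -0.5]
width: 25.5
gripper_force: 0.0
```

>>> {"name": "arm_command", "arguments": {
  "series": [0, 0, 0, 0, -7, 0, 0, 0, 0, -14, 0, 0, 0, 0, -21, 0, 0, 0, 0, -28, 0, 0, 0, 0, -35]
}}

```text
clock: 0.93
eef_pos: [189.3, -621.4, 300.1]
tool_rot: [-3.141, -0.001, 1.523]
force: [-1.0, -0.6, 0.3]
width: 0.0
gripper_force: 0.0
```

>>> {"name": "arm_command", "arguments": {
  "series": [0, 0, 0, 0, -3, 0, 0, 0, 0, -3, 0, 0, 0, 0, -3, 0, 0, 0, 0, -3, 0, 0, 0, 0, -3]
}}

```text
clock: 1.35
eef_pos: [189.5, -621.7, 300.5]
tool_rot: [-3.141, -0.0, 1.569]
force: [-0.2, -0.3, 0.4]
width: -0.2
gripper_force: 0.0
```

>>> {"name": "arm_command", "arguments": {
  "series": [0, 2.8, 2.02, 0, 0, 0, 5.6, 4.04, 0, 0, 0, 8.4, 6.06, 0, 0, 0, 11.2, 8.08, 0, 0, 0, 14, 10.1, 0, 0]
}}

```text
clock: 1.77
eef_pos: [291.4, -480.4, 300.7]
tool_rot: [3.141, 0.0, 1.569]
force: [0.5, -0.1, -0.1]
width: -0.2
gripper_force: 0.0
```

>>> {"name": "arm_command", "arguments": {
  "series": [0, 2.8, 2.02, 0, 0, 0, 5.6, 4.04, 0, 0, 0, 8.4, 6.06, 0, 0, 0, 11.2, 8.08, 0, 0, 0, 14, 10.1, 0, 0]
}}

```text
clock: 2.18
eef_pos: [392.6, -340.5, 300.9]
tool_rot: [3.141, 0.001, 1.569]
force: [-0.1, 0.0, -0.2]
width: -0.3
gripper_force: 0.0
```

>>> {"name": "arm_command", "arguments": {
  "series": [0, 2.8, 2.02, 0, 0, 0, 5.6, 4.04, 0, 0, 0, 8.4, 6.06, 0, 0, 0, 11.2, 8.08, 0, 0, 0, 14, 10.1, 0, 0]
}}

```text
clock: 2.6
eef_pos: [493.7, -200.6, 300.9]
tool_rot: [3.141, 0.0, 1.569]
force: [0.9, -0.5, -0.5]
width: 0.1
gripper_force: 0.0
```

>>> {"name": "arm_command", "arguments": {
  "series": [0, 2.8, 2.02, 0, 0, 0, 5.6, 4.04, 0, 0, 0, 8.4, 6.06, 0, 0, 0, 11.2, 8.08, 0, 0, 0, 14, 10.1, 0, 0]
}}

```text
clock: 3.02
eef_pos: [594.8, -60.7, 300.8]
tool_rot: [3.141, 0.0, 1.569]
force: [-0.8, -1.4, -0.5]
width: 0.2
gripper_force: 0.0
```

Run:
```python
from h import *
z=np.load("top0.npz"); m=viewer.camera_model("top"); P=pts(z["d"],m)
k=box(P,z["d"],(500,100,8),(720,270,18)).astype(np.uint8)
n,l,st,c=cv2.connectedComponentsWithStats(k); i=1+st[1:,4].argmax()
q=P[l==i][:,:2].astype(np.float32); print(len(q),cv2.minAreaRect(q), cv2.boxPoints(cv2.minAreaRect(q)))
print(monitor.read_state()["eef_pos"],monitor.read_state()["qpos"])
```

```text
1526 ((624.4119262695312, 194.52853393554688), (129.83164978027344, 112.0918197631836), 12.902711868286133) [[548.62036 234.66385]
 [573.65    125.40229]
 [700.2035  154.39322]
 [675.1738  263.6548 ]]
[594.83922154 -60.6966299  300.76007549] [ 0.33072191  0.48784041 -0.43930279  1.52213667  0.21776214  1.17998502
 -0.14858876]
```

>>> {"name": "arm_command", "arguments": {
  "series": [0, 2.8, 2.02, 0, 0, 0, 5.6, 4.04, 0, 0, 0, 8.4, 6.06, 0, 0, 0, 11.2, 8.08, 0, 0, 0, 13.8, 10.1, 0, 0]
}}

```text
clock: 3.43
eef_pos: [695.8, 77.8, 300.6]
tool_rot: [3.142, -0.0, 1.57]
force: [0.3, -0.0, -0.2]
width: -0.2
gripper_force: 0.0
```

>>> {"name": "arm_command", "arguments": {
  "series": [0, 0, 0, 2.5, 0, 0, 0, 0, 5, 0, 0, 0, 0, 7.5, 0, 0, 0, 0, 10, 0, 0, 0, 0, 10.2, 0]
}}

```text
clock: 3.85
eef_pos: [691.8, 74.9, 193.2]
tool_rot: [-3.132, 0.002, 1.57]
force: [0.3, -0.8, -1.1]
width: 0.1
gripper_force: 0.0
```

>>> {"name": "arm_command", "arguments": {
  "series": [0, 0.3, -2.5, 0, 0, 0, 0, -4.8, 0, 0, 0, 0.1, -7.2, 0, 0, 0, 0.7, -9.4, 0, 0, 0, 1.6, -11.3, 0, 0]
}}

```text
clock: 4.27
eef_pos: [581.5, 90.9, 200.0]
tool_rot: [3.14, 0.001, 1.567]
force: [-0.5, -0.4, 1.0]
width: 0.2
gripper_force: 0.0
```

>>> {"name": "arm_command", "arguments": {
  "series": [0, 1.3, -1.8, 0, 0, 0, 2.4, -3, 0, 0, 0, 3.6, -3.9, 0, 0, 0, 4.5, -4.5, 0, 0, 0, 5, -4.8, 0, 0]
}}

```text
clock: 4.68
eef_pos: [534.1, 143.7, 199.9]
tool_rot: [3.14, -0.001, 1.571]
force: [-0.2, 0.1, -0.3]
width: 0.0
gripper_force: 0.0
```

>>> {"name": "arm_command", "arguments": {
  "series": [0, 0.2, -0.1, 0, 0, 0, 0.4, -0.2, 0, 0, 0, 0.6, -0.3, 0, 0, 0, 0.6, -0.3, 0, 0, 0, 0.6, -0.3, 0, 0]
}}

```text
clock: 5.1
eef_pos: [531.6, 147.4, 198.5]
tool_rot: [-3.142, 0.0, 1.569]
force: [0.2, -0.4, 0.5]
width: -0.0
gripper_force: 0.0
```

```bash
cat > armang.py <<'E'
from h import *
im,d,m=shot("top"); P=pts(d,m)
o=np.array([643.5,199.5])
# bar: dist 60..160 from post, z 205-222
r=np.hypot(P[...,0]-o[0],P[...,1]-o[1]); k=(d>0)&(r>60)&(r<160)&(P[...,2]>206)&(P[...,2]<222)
q=P[k][:,:2]; a=np.degrees(np.arctan2(q[:,1]-o[1],q[:,0]-o[0])); print(k.sum(),np.percentile(a,[5,50,95]))
cv2.imwrite("pics/top_arm.png",im[:,:,::-1])
s=monitor.read_state(); print(s["eef_pos"],s["force"],s["clock"])
E
python3 armang.py
```

```text
242 [-89.94772819 -86.8873653  -83.22772561]
[531.51099975 147.3700752  198.4651275 ] [ 0.91683667 -0.3420455   0.00772144] 5.15
```

View pics/top_arm.png

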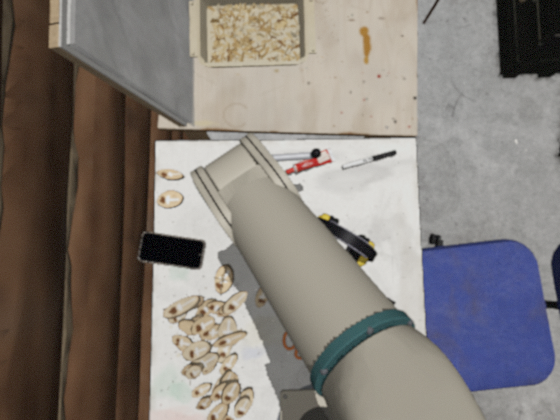

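Run:
```python
from h import *
im,d,m=shot("scene"); P=pts(d,m)
cv2.imwrite("pics/sc1.png",cv2.resize(im[80:300,200:420,::-1],None,fx=2.5,fy=2.5))
X=np.array([[531.5,147.4,198.5],[643.5,199.5,250],[652.7,21.7,232]]); c=X@np.array(m["R"]).T+m["t"]; u=c@np.array(m["mtx"]).T; print(u[:,:2]/u[:,2:])
```

```text
[[289.36995997 165.77398965]
 [339.16547624 133.39135949]
 [352.90541676 190.09983577]]
```

View pics/sc1.png

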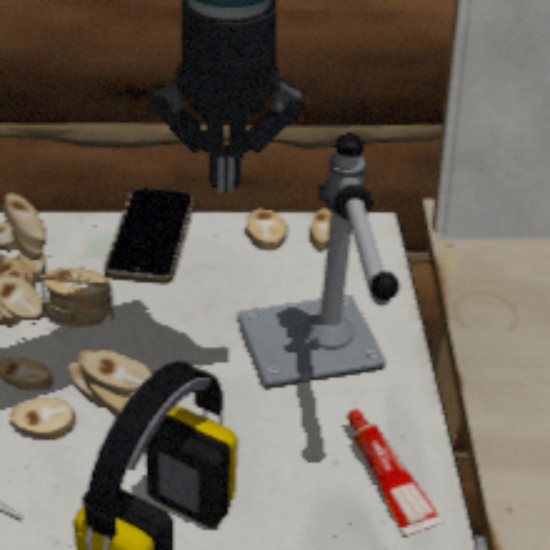

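>>> {"name": "arm_command", "arguments": {
  "series": [0, 0, 0, -3, 0, 0, 0, 0, -6, 0, 0, 0, 0, -7, 0, 0, -2, 3, -7, 0, 0, -4, 6, -7, 0]
}}

```text
clock: 5.62
eef_pos: [591.7, 109.1, 270.5]
tool_rot: [3.139, -0.001, 1.574]
force: [1.5, 0.6, -0.3]
width: 0.0
gripper_force: 0.0
```

>>> {"name": "arm_command", "arguments": {
  "series": [0, -1, 2.5, 0, 0, 0, -2, 5, 0, 0, 0, -3, 7.5, 0, 0, 0, -3, 10, 0, 0, 0, -3, 10, 0, 0]
}}

```text
clock: 6.03
eef_pos: [694.9, 75.3, 266.6]
tool_rot: [3.14, 0.0, 1.566]
force: [-0.5, -0.1, 0.1]
width: -0.3
gripper_force: 0.0
```

>>> {"name": "arm_command", "arguments": {
  "series": [0, 0, 0, 2, 0, 0, 0, 0, 4, 0, 0, 0, 0, 6, 0, 0, 0, 0, 7, 0, 0, 0, 0, 7, 0]
}}

```text
clock: 6.45
eef_pos: [688.8, 77.2, 195.6]
tool_rot: [-3.136, 0.001, 1.57]
force: [-1.5, -0.2, 0.6]
width: 0.1
gripper_force: 0.0
```

>>> {"name": "arm_command", "arguments": {
  "series": [0, 0, -1, 0, 0, 0, 0, -1.5, 0, 0, 0, 0, -2, 0, 0, 0, 0, -2.5, 0, 0, 0, 0, -3, 0, 0]
}}

```text
clock: 6.87
eef_pos: [661.1, 77.9, 199.5]
tool_rot: [3.14, -0.0, 1.57]
force: [0.4, -0.6, 0.3]
width: 0.1
gripper_force: 0.0
```

Run:
```python
from h import *
im,d,m=shot("scene"); P=pts(d,m)
cv2.imwrite("pics/sc2.png",cv2.resize(im[80:300,200:420,::-1],None,fx=2.5,fy=2.5))
s=monitor.read_state(); print(s["eef_pos"],s["force"],s["qpos"])
```

```text
[659.96639525  77.87940029 199.32237827] [-1.62344291 -0.01281471 -1.00598545] [ 0.07245127  0.679041   -0.41202776  1.46501496  0.29283426  1.05879652
 -0.40268081]
```

View pics/sc2.png

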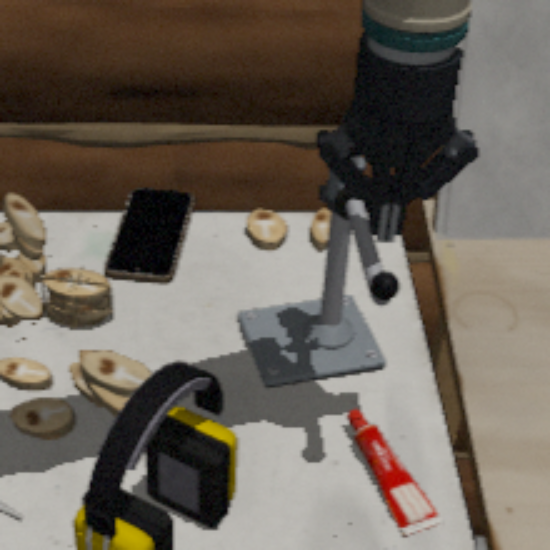

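>>> {"name": "arm_command", "arguments": {
  "series": [0, 0, -0.6, 0, 0, 0, 0, -1.2, 0, 0, 0, 0, -1.8, 0, 0, 0, 0, -2.4, 0, 0, 0, 0, -3, 0, 0]
}}

```text
clock: 7.33
eef_pos: [630.5, 77.8, 198.6]
tool_rot: [-3.142, 0.0, 1.57]
force: [-0.7, 0.7, 0.1]
width: -0.2
gripper_force: 0.0
```

```bash
cat > ball.py <<'E'
from h import *
# ball centre: highest cluster away from post, scene camera
im,d,m=shot("scene"); P=pts(d,m); o=np.array([643.5,199.5])
dk=im.max(-1)<60
r=np.hypot(P[...,0]-o[0],P[...,1]-o[1]); k=dk&(d>0)&(r>155)&(r<200)&(P[...,2]>205)&(P[...,2]<245)
n,l,st,c=cv2.connectedComponentsWithStats(k.astype(np.uint8))
for i in range(1,n):
    if st[i,4]>15:
        q=P[l==i].mean(0); print(st[i,4],c[i],q,np.degrees(np.arctan2(q[1]-o[1],q[0]-o[0])))
s=monitor.read_state(); print(s["eef_pos"],s["force"],s["clock"])
E
python3 ball.py
```

```text
95 [353.04210526 194.2       ] [652.66427621  15.26506748 226.89375808] -87.15232111499617
[629.18165783  77.90521885 198.68629569] [-1.94426833  0.22383022 -0.23206591] 7.3833
```

Run:
```python
from h import *
e=monitor.read_state()["eef_pos"]
im,d,m=shot("scene"); P=pts(d,m)
cv2.imwrite("pics/sc3.png",cv2.resize(im[80:300,200:420,::-1],None,fx=2.5,fy=2.5))
k=box(P,d,(e[0]-40,e[1]-40,150),(e[0]+40,e[1]+40,300)); q=P[k]; print(e,len(q))
for a in range(170,300,10):
    w=q[(q[:,2]>=a)&(q[:,2]<a+10)]
    if len(w): print(a,len(w),np.median(w,0),np.percentile(w,5,axis=0),np.percentile(w,95,axis=0))
```

```text
[629.18165783  77.90521885 198.68629569] 806
200 32 [645.93521143  70.62914278 208.29543858] [643.9988287   42.63311654 205.6054458 ] [658.59046587  96.70125376 209.71794772]
210 114 [651.2598551   76.72385871 212.88029958] [645.82228441  49.37135462 210.38711495] [657.74779151 106.99403601 214.94997512]
220 1 [623.47768566  77.73496804 228.81043783] [623.47768566  77.73496804 228.81043783] [623.47768566  77.73496804 228.81043783]
230 39 [629.84224553  68.02413787 236.17677783] [619.81608922  65.65046944 230.74753406] [640.2626542   71.78297463 239.77115831]
240 55 [627.13536686  69.63803475 245.50053554] [616.57591091  65.68957616 240.47061135] [641.77426018  82.20157523 249.28454715]
250 56 [628.18595366  69.07305942 255.32957991] [616.75452269  65.26313901 250.46486461] [641.26870081  72.8742238  259.4187147 ]
260 53 [630.38628685  69.14358736 264.27546874] [617.54016092  64.70359792 260.54285502] [642.00662702  77.53039819 268.98701896]
270 119 [632.55292482  66.75911497 276.07752909] [602.10267557  63.6297193  270.9676075 ] [656.35515579  82.44074931 279.67162741]
280 201 [633.71167884  67.11456487 284.8273897 ] [597.69602216  64.39735919 280.63793304] [663.49500807  86.54770786 289.40070006]
290 136 [634.21284723  65.77640656 294.69396309] [591.51674805  60.15053862 290.72892662] [665.56790158  86.99919361 299.34602886]
```

View pics/sc3.png

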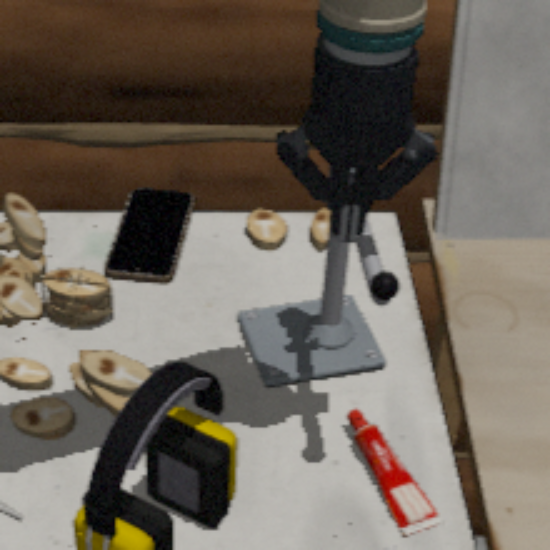

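>>> {"name": "arm_command", "arguments": {
  "series": [0, 0, 2, -0.5, 0, 0, 0, 4, -0.5, 0, 0, 0, 6.4, -0.5, 0, 0, 0, 6.4, 1.5, 0, 0, 0, 6.4, 3.1, 0]
}}

```text
clock: 7.85
eef_pos: [697.1, 77.7, 167.3]
tool_rot: [3.139, -0.001, 1.569]
force: [-0.8, -0.4, -0.9]
width: 0.2
gripper_force: 0.0
```

>>> {"name": "arm_command", "arguments": {
  "series": [0, 0, -1, 0, 0, 0, 0, -2, 0, 0, 0, 0, -3, 0, 0, 0, 0, -4, 0, 0, 0, 0, -5, 0, 0]
}}

```text
clock: 8.27
eef_pos: [645.8, 77.8, 167.6]
tool_rot: [3.14, -0.0, 1.57]
force: [1.9, 0.5, -0.8]
width: 0.4
gripper_force: 0.7
```

```bash
python3 ball.py
```

```text
98 [332.76530612 193.36734694] [613.03449081  17.48230947 227.24925574] -99.50189661967676
[643.34610305  77.96190868 167.75971144] [-2.14291518 -0.1072441  -0.85184835] 8.3167
```

>>> {"name": "arm_command", "arguments": {
  "series": [0, 0.1, -1.9, 0, 0, 0, 0.7, -4.2, 0, 0, 0, 1.6, -6.1, 0, 0, 0, 2.8, -7.8, 0, 0, 0, 4, -9.1, 0, 0]
}}

```text
clock: 8.73
eef_pos: [554.3, 117.8, 168.1]
tool_rot: [3.14, 0.0, 1.569]
force: [1.1, -0.3, -0.8]
width: 0.0
gripper_force: 0.8
```

>>> {"name": "arm_command", "arguments": {
  "series": [0, 1.2, -0.9, 0, 0, 0, 2.1, -1.5, 0, 0, 0, 2.6, -1.8, 0, 0, 0, 3, -2, 0, 0, 0, 3, -2, 0, 0]
}}

```text
clock: 9.15
eef_pos: [534.4, 148.6, 167.7]
tool_rot: [3.141, -0.0, 1.571]
force: [0.0, 1.1, -0.3]
width: -0.2
gripper_force: 0.0
```

```bash
python3 ball.py
```

```text
92 [263.17391304 155.16304348] [473.98083103 148.08944552 226.57307855] -163.1288761355205
[534.37187976 148.04369579 167.51737903] [ 0.07317414  0.29627461 -0.05684395] 9.2
```

>>> {"name": "arm_command", "arguments": {
  "series": [0, 0.3, -0.1, 0, 0, 0, 0.5, -0.1, 0, 0, 0, 0.7, -0.2, 0, 0, 0, 0.9, -0.2, 0, 0, 0, 0.9, -0.2, 0, 0]
}}

```text
clock: 9.62
eef_pos: [532.7, 153.2, 167.3]
tool_rot: [-3.141, 0.005, 1.568]
force: [2.7, -6.5, 2.1]
width: 0.2
gripper_force: 3.5
```

>>> {"name": "arm_command", "arguments": {
  "series": [0, 0.2, 0, 0, 0, 0, 0.3, 0, 0, 0, 0, 0.4, -0.1, 0, 0, 0, 0.4, -0.1, 0, 0, 0, 0.4, -0.1, 0, 0]
}}

```text
clock: 10.03
eef_pos: [532.5, 153.3, 167.3]
tool_rot: [3.141, 0.01, 1.565]
force: [2.4, -12.5, 2.2]
width: -0.2
gripper_force: 6.8
```

```bash
python3 ball.py
```

```text
86 [262.47674419 153.79069767] [472.36954263 152.47922479 227.13609108] -164.63623151950924
[532.51447543 153.30375029 167.31590479] [  2.9266917  -13.35910057   2.9473827 ] 10.0833
```

>>> {"name": "arm_command", "arguments": {
  "series": [0, -1.5, 0, 0, 0, 0, -3.5, 0, -1, 0, 0, -5, 0, -4, 0, 0, -7, 0, -7, 0, 0, -10, -1, -10, 0]
}}

```text
clock: 10.5
eef_pos: [522.7, 63.9, 267.5]
tool_rot: [3.14, -0.003, 1.573]
force: [1.7, -0.3, 0.1]
width: -0.0
gripper_force: 0.0
```

>>> {"name": "arm_command", "arguments": {
  "series": [60, -2.4, -1, 0, 7, 60, -5, -2, 0, 14, 60, -8, -3, 0, 21, 60, -11, -4, 0, 28, 60, -11.3, -4.8, 0, 33]
}}

```text
clock: 10.92
eef_pos: [472.3, -56.9, 266.2]
tool_rot: [3.14, 0.003, 0.98]
force: [-0.7, -0.4, -0.1]
width: 50.9
gripper_force: 0.0
```

>>> {"name": "arm_command", "arguments": {
  "series": [60, 0, 0, 0, 0, 60, 0, 0, 0, 0, 60, 0, 0, 0, 0, 60, 0, 0, 0, 0, 60, 0, 0, 0, 0]
}}

```text
clock: 11.33
eef_pos: [474.0, -49.5, 266.2]
tool_rot: [-3.141, -0.001, 0.997]
force: [1.3, 0.5, -0.6]
width: 51.2
gripper_force: 0.0
```

```bash
cat > look.py <<'E'
from h import *
import sys
s=monitor.read_state(); e=s["eef_pos"]; print(e,s["tool_rot"],s["width"],s["clock"])
im,d,m=shot("scene"); P=pts(d,m); cv2.imwrite(f"pics/{sys.argv[1]}.png",cv2.resize(im[40:340,140:440,::-1],None,fx=1.9,fy=1.9))
np.savez("sc.npz",im=im,d=d)
q=P[box(P,d,(e[0]-60,e[1]-60,e[2]-30),(e[0]+60,e[1]+60,e[2]+90))]
for a in np.arange(e[2]-30,e[2]+90,5):
    w=q[(q[:,2]>=a)&(q[:,2]<a+5)]
    if len(w): print(round(a),len(w),np.percentile(w,5,axis=0).round(),np.percentile(w,95,axis=0).round())
im,d,m=shot("top"); P=pts(d,m); o=np.array([643.5,199.5])
r=np.hypot(P[...,0]-o[0],P[...,1]-o[1])
for z0,z1,r0,r1 in ((206,222,60,155),(222,242,160,195)):
    k=(d>0)&(r>r0)&(r<r1)&(P[...,2]>z0)&(P[...,2]<z1)&(P[...,0]<630)&(P[...,1]>100)
    if k.sum(): q=P[k][:,:2]; a=np.degrees(np.arctan2(*(q-o).T[::-1])); print("arm",k.sum(),np.percentile(a,[5,50,95]),q.mean(0))
q=P[box(P,d,(380,-150,165),(580,60,195))]
if len(q)>50: print("band",cv2.minAreaRect(q[:,:2].astype(np.float32)),len(q))
E
python3 look.py sc4
```

```text
[474.04837075 -49.51040172 266.21176653] [-3.14144659e+00 -7.07392722e-04  9.97023443e-01] 51.239749801763125 11.3333
296 8 [451. -70. 300.] [500. -28. 301.]
301 32 [446. -76. 302.] [500. -29. 306.]
306 53 [441. -76. 307.] [504. -29. 311.]
311 61 [442. -76. 311.] [509. -29. 316.]
316 59 [440. -77. 317.] [509. -28. 321.]
321 61 [441. -76. 321.] [509. -28. 326.]
326 60 [443. -76. 327.] [509. -30. 331.]
331 58 [443. -76. 331.] [504. -30. 336.]
336 42 [442. -77. 337.] [504. -30. 341.]
341 67 [431. -81. 342.] [505. -28. 346.]
346 110 [427. -88. 346.] [521. -29. 351.]
351 167 [425. -89. 351.] [525. -21. 356.]
arm 354 [-171.45804971 -166.27158339 -161.6719027 ] [539.96474068 174.29915476]
arm 104 [-169.95847166 -166.69690239 -163.5844837 ] [470.66565281 158.78978063]
band ((487.72088623046875, -34.64298629760742), (64.61175537109375, 29.83380699157715), 56.873783111572266) 390
```

View pics/sc4.png

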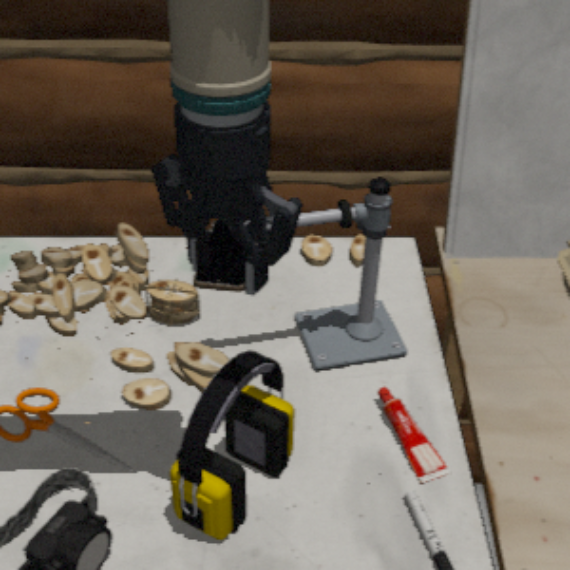

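>>> {"name": "arm_command", "arguments": {
  "series": [70, -0.4, 0.4, 2, 0, 70, -0.4, 0.4, 4, 0, 70, -0.4, 0.4, 6, 0, 70, -0.4, 0.4, 6, 0, 70, -0.4, 0.4, 6, 0]
}}

```text
clock: 11.85
eef_pos: [474.2, -55.9, 205.8]
tool_rot: [-3.14, 0.001, 0.995]
force: [-0.9, -0.3, 0.2]
width: 59.7
gripper_force: 0.0
```

>>> {"name": "arm_command", "arguments": {
  "series": [70, 0, 0, 2, 0, 70, 0, 0, 4, 0, 70, 0, 0, 5.5, 0, 70, 0, 0, 6.4, 0, 70, 0, 0, 6.4, 0]
}}

```text
clock: 12.27
eef_pos: [474.4, -56.1, 141.8]
tool_rot: [-3.14, 0.001, 0.994]
force: [-0.3, -0.1, -0.1]
width: 59.5
gripper_force: 0.0
```

```bash
python3 look.py sc5
```

```text
[474.44336373 -56.08636261 141.82524185] [-3.14044653e+00  5.42641645e-04  9.94302131e-01] 59.49547018346158 12.2667
112 7 [518.  -1. 112.] [526.   3. 116.]
117 11 [ 423. -115.  117.] [527.   3. 121.]
122 10 [ 425. -116.  123.] [526.   1. 126.]
127 11 [ 425. -115.  128.] [480. -53. 130.]
132 11 [ 426. -115.  133.] [ 435. -110.  135.]
137 20 [ 427. -115.  137.] [ 437. -108.  141.]
142 31 [ 429. -116.  142.] [ 445. -105.  147.]
147 36 [ 431. -115.  147.] [ 452. -103.  151.]
152 51 [ 433. -112.  152.] [459. -99. 157.]
157 65 [ 435. -109.  157.] [465. -95. 161.]
162 59 [ 438. -105.  162.] [469. -87. 166.]
167 95 [ 441. -100.  167.] [474. -81. 172.]
172 105 [446. -93. 172.] [487. -64. 177.]
177 180 [448. -84. 177.] [492. -30. 182.]
182 225 [452. -80. 182.] [496. -38. 186.]
187 50 [437. -85. 187.] [511. -33. 191.]
192 40 [435. -85. 192.] [513. -35. 197.]
197 48 [438. -85. 197.] [512. -34. 202.]
202 42 [440. -85. 202.] [511. -34. 206.]
207 38 [442. -85. 207.] [508. -35. 212.]
212 36 [439. -86. 213.] [503. -32. 217.]
217 34 [435. -89. 218.] [509. -35. 222.]
222 63 [424. -97. 222.] [517. -34. 227.]
227 127 [424. -98. 227.] [529. -24. 232.]
arm 353 [-171.53757092 -166.25886811 -161.72995895] [539.98827953 174.30339   ]
arm 106 [-169.96060789 -166.66078016 -163.61754238] [470.80831253 158.74423283]
band ((481.8162536621094, -31.039451599121094), (66.2926254272461, 37.5788459777832), 25.228166580200195) 255
```

View pics/sc5.png

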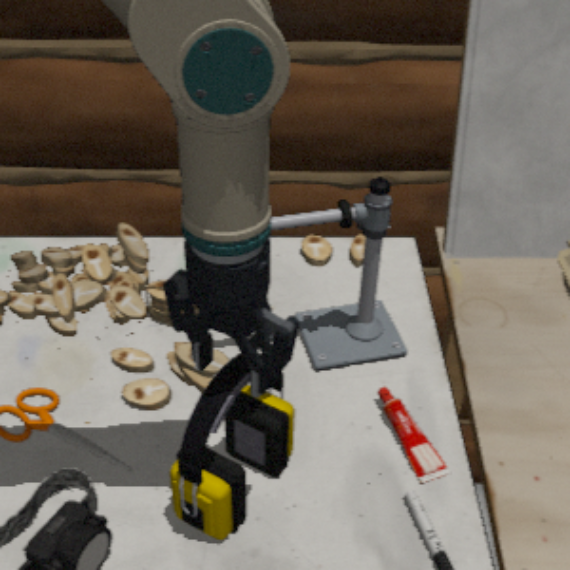

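>>> {"name": "arm_command", "arguments": {
  "series": [70, 0, 0, 0.3, 0, 0, 0, 0, 0.3, 0, 0, 0, 0, 0.3, 0, 0, 0, 0, 0.3, 0, 0, 0, 0, 0.3, 0]
}}

```text
clock: 12.78
eef_pos: [474.9, -56.2, 140.1]
tool_rot: [3.141, -0.0, 0.994]
force: [-1.2, 0.3, 6.2]
width: 28.5
gripper_force: 59.4
```

>>> {"name": "arm_command", "arguments": {
  "series": [0, 0, 0, 0, 0, 0, 0, 0, 0, 0, 0, 0, 0, 0, 0, 0, 0, 0, -0.5, 0, 0, 0, 0, -1, 0]
}}

```text
clock: 13.2
eef_pos: [474.2, -56.3, 149.4]
tool_rot: [-3.141, 0.0, 0.994]
force: [1.0, -0.4, -2.2]
width: 28.5
gripper_force: 59.8
```

>>> {"name": "arm_command", "arguments": {
  "series": [0, 0, 0, -2, 0, 0, 0, 0, -5, 0, 0, 0, 0, -8.5, 0, 0, 0, 0, -12, 0, 0, 0, 0, -15.5, 0]
}}

```text
clock: 13.62
eef_pos: [473.9, -56.1, 306.2]
tool_rot: [-3.141, 0.0, 0.994]
force: [0.6, -0.5, -2.3]
width: 28.1
gripper_force: 59.9
```

>>> {"name": "arm_command", "arguments": {
  "series": [0, 0, 0, -3, -4, 0, 0, 0, -6, -9, 0, 0, 0, -8, -14, 0, 0, 0, -8.6, -19, 0, 0, 0, -8.6, -24]
}}

```text
clock: 14.03
eef_pos: [475.5, -56.2, 392.8]
tool_rot: [3.137, -0.0, 1.417]
force: [0.6, -0.3, -3.2]
width: 28.6
gripper_force: 59.9
```

>>> {"name": "arm_command", "arguments": {
  "series": [0, 0, 0, 0, -5, 0, 0, 0, 0, -10, 0, 0, 0, 0, -15, 0, 0, 0, 0, -20, 0, 0, 0, 0, -22]
}}

```text
clock: 14.45
eef_pos: [474.1, -56.2, 390.4]
tool_rot: [-3.141, -0.0, 1.801]
force: [0.1, 0.4, -2.5]
width: 28.3
gripper_force: 59.9
```

>>> {"name": "arm_command", "arguments": {
  "series": [0, 1.5, 0.8, 0, 0, 0, 4, 2.2, 0, 0, 0, 6.5, 3.6, 0, 0, 0, 9, 5, 0, 0, 0, 11.5, 6.4, 0, 0]
}}

```text
clock: 14.87
eef_pos: [511.0, 71.2, 390.5]
tool_rot: [-3.141, 0.0, 1.796]
force: [0.8, -0.4, -2.2]
width: 28.6
gripper_force: 59.9
```

>>> {"name": "arm_command", "arguments": {
  "series": [0, 2.5, 1.4, 0, 0, 0, 5, 2.8, 0, 0, 0, 7.5, 4.2, 0, 0, 0, 9.1, 5.1, 0, 0, 0, 9.6, 5.4, 0, 0]
}}

```text
clock: 15.28
eef_pos: [541.7, 180.0, 390.1]
tool_rot: [-3.141, -0.003, 1.802]
force: [-0.2, 0.2, -2.4]
width: 28.5
gripper_force: 60.0
```

```bash
python3 look.py sc6
```

```text
[541.74752297 180.00140955 390.06575171] [-3.14122457e+00 -2.95034375e-03  1.80189573e+00] 28.538971766921744 15.2833
395 3 [559. 120. 397.] [568. 123. 399.]
400 35 [518. 120. 401.] [567. 223. 405.]
405 54 [538. 121. 405.] [567. 138. 410.]
410 69 [538. 125. 410.] [566. 140. 415.]
415 70 [535. 130. 415.] [564. 148. 420.]
420 82 [526. 137. 421.] [563. 169. 425.]
425 115 [524. 144. 425.] [563. 180. 430.]
430 168 [520. 159. 430.] [565. 197. 435.]
435 47 [518. 164. 435.] [568. 185. 440.]
440 48 [518. 164. 440.] [569. 190. 445.]
445 49 [516. 164. 446.] [569. 186. 450.]
450 47 [517. 164. 450.] [570. 190. 455.]
455 51 [518. 164. 455.] [570. 192. 460.]
460 54 [514. 162. 461.] [577. 184. 465.]
465 87 [505. 159. 466.] [585. 189. 470.]
470 124 [503. 158. 470.] [586. 191. 475.]
475 121 [501. 158. 475.] [590. 196. 480.]
```

View pics/sc6.png

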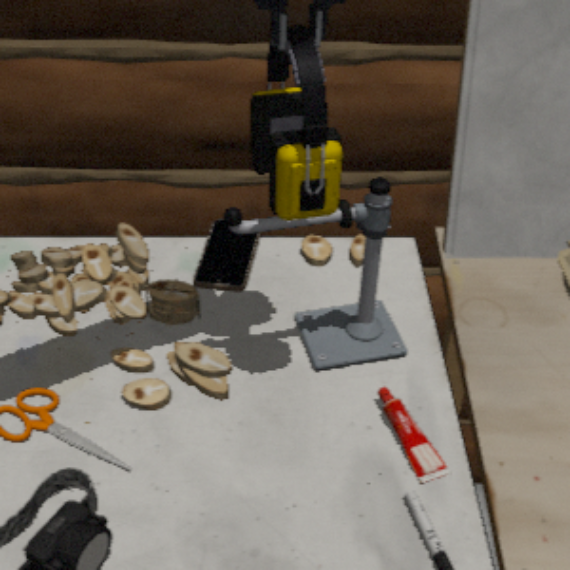

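>>> {"name": "arm_command", "arguments": {
  "series": [0, 0, 0, 0, 0, 0, 0, 0, 2, 0, 0, 0, 0, 4.5, 0, 0, 0, 0, 7, 0, 0, 0, 0, 9, 0]
}}

```text
clock: 15.8
eef_pos: [541.9, 172.8, 298.9]
tool_rot: [-3.14, 0.002, 1.794]
force: [-0.1, 0.5, -2.7]
width: 28.3
gripper_force: 60.0
```

>>> {"name": "arm_command", "arguments": {
  "series": [0, 0, 0, 2, 0, 0, 0, 0, 4.5, 0, 0, 0, 0, 7, 0, 0, 0, 0, 9, 0, 0, 0, 0, 9.7, 0]
}}

```text
clock: 16.22
eef_pos: [540.7, 172.2, 200.6]
tool_rot: [-3.136, 0.002, 1.794]
force: [0.2, -0.0, -2.1]
width: 28.2
gripper_force: 60.0
```

>>> {"name": "arm_command", "arguments": {
  "series": [0, 0, 0, 0.3, 0, 0, 0, 0, 0.6, 0, 0, 0, 0, 0.9, 0, 0, 0, 0, 1.1, 0, 0, 0, 0, 1.3, 0]
}}

```text
clock: 16.63
eef_pos: [543.0, 176.0, 191.1]
tool_rot: [3.14, -0.0, 1.797]
force: [-0.0, -0.1, -2.8]
width: 28.6
gripper_force: 60.0
```

```bash
python3 look.py sc7 | tail -30
```

```text
[542.9712084  175.96627585 191.09785329] [ 3.13980790e+00 -1.42992770e-05  1.79659985e+00] 28.636918094631305 16.6333
191 2 [571. 120. 193.] [599. 182. 193.]
196 11 [492. 137. 197.] [602. 183. 201.]
201 71 [494. 117. 202.] [595. 180. 206.]
206 132 [489. 119. 206.] [597. 181. 211.]
211 170 [489. 122. 211.] [598. 186. 215.]
216 65 [537. 126. 217.] [601. 193. 221.]
221 70 [532. 132. 221.] [564. 167. 226.]
226 97 [528. 141. 226.] [566. 207. 231.]
231 151 [524. 153. 232.] [560. 193. 236.]
236 35 [517. 161. 236.] [569. 182. 241.]
241 32 [517. 160. 241.] [569. 185. 246.]
246 31 [517. 161. 246.] [570. 182. 251.]
251 32 [519. 161. 251.] [571. 178. 256.]
256 25 [520. 160. 257.] [568. 184. 260.]
261 32 [515. 157. 262.] [576. 183. 266.]
266 50 [509. 156. 266.] [585. 180. 271.]
271 95 [506. 153. 271.] [587. 185. 276.]
276 78 [504. 153. 276.] [588. 193. 281.]
```

>>> {"name": "arm_command", "arguments": {
  "series": [0, 0, 0, 0.1, 0, 0, 0, 0, 0.2, 0, 0, 0, 0, 0.3, 0, 0, 0, 0, 0.3, 0, 0, 0, 0, 0.3, 0]
}}

```text
clock: 17.15
eef_pos: [542.3, 175.8, 187.2]
tool_rot: [-3.141, 0.0, 1.797]
force: [-1.0, 0.1, -3.9]
width: 28.6
gripper_force: 60.0
```

>>> {"name": "arm_command", "arguments": {
  "series": [0, 0, 0, 0.1, 0, 0, 0, 0, 0.2, 0, 0, 0, 0, 0.2, 0, 0, 0, 0, 0.2, 0, 0, 0, 0, 0.2, 0]
}}

```text
clock: 17.57
eef_pos: [542.4, 175.8, 185.3]
tool_rot: [-3.142, -0.0, 1.797]
force: [0.5, 0.5, -3.3]
width: 28.4
gripper_force: 60.0
```

>>> {"name": "arm_command", "arguments": {
  "series": [0, 0, 0, 0.1, 0, 0, 0, 0, 0.2, 0, 0, 0, 0, 0.2, 0, 0, 0, 0, 0.2, 0, 0, 0, 0, 0.2, 0]
}}

```text
clock: 17.98
eef_pos: [542.6, 175.9, 184.0]
tool_rot: [3.141, 0.0, 1.797]
force: [-2.4, -1.0, 6.0]
width: 28.4
gripper_force: 64.7
```

>>> {"name": "arm_command", "arguments": {
  "series": [55, 0, 0, 0, 0, 55, 0, 0, 0, 0, 55, 0, 0, 0, 0, 55, 0, 0, 0, 0, 55, 0, 0, 0, 0]
}}

```text
clock: 18.4
eef_pos: [542.4, 175.9, 183.1]
tool_rot: [-3.142, -0.0, 1.797]
force: [1.1, -0.7, -0.9]
width: 47.0
gripper_force: 0.0
```

>>> {"name": "arm_command", "arguments": {
  "series": [55, 0, 0, -1, 0, 55, 0, 0, -2, 0, 55, 0, 0, -3.5, 0, 55, 0, 0, -5, 0, 55, 0, 0, -7, 0]
}}

```text
clock: 18.82
eef_pos: [542.1, 175.8, 254.4]
tool_rot: [-3.141, -0.0, 1.797]
force: [1.2, 0.5, 0.2]
width: 47.1
gripper_force: 0.0
```

```bash
cat > hs.py <<'E'
from h import *
import sys
im,d,m=shot("scene"); P=pts(d,m); cv2.imwrite(f"pics/{sys.argv[1]}.png",cv2.resize(im[40:340,140:440,::-1],None,fx=1.9,fy=1.9))
o=np.array([643.5,199.5]); a=np.radians(-166.9); u=np.array([np.cos(a),np.sin(a)]); n=np.array([-u[1],u[0]])
A=np.dstack([(P[...,:2]-o)@u,(P[...,:2]-o)@n,P[...,2]])  # r along arm, side, z
def st(t,k):
    q=A[k]; print(t,len(q),np.percentile(q,2,axis=0).round(1),np.median(q,0).round(1),np.percentile(q,98,axis=0).round(1))
st("bandtop",(d>0)&box(A,d,(45,-60,216),(160,60,233))&(im.max(-1)<70))
hsv=cv2.cvtColor(im,cv2.COLOR_RGB2HSV); y=cv2.inRange(hsv,(20,150,80),(35,255,255))>0
k=y&box(A,d,(20,-120,20),(190,120,160)); st("yellow",k)
for lo,hi in((40,70),(70,100),(100,140)): st(f"y{lo}",k&(A[...,2]>lo)&(A[...,2]<hi))
for lo,hi in((-60,-45),(-45,-30),(-30,-15),(-15,0),(0,15)): st(f"s{lo}",box(A,d,(40,lo,195),(160,hi,232))&(im.max(-1)<70))
s=monitor.read_state(); print(s["eef_pos"],s["width"],s["clock"])
E
python3 hs.py sc8
```

```text
bandtop 274 [ 89.9 -34.  216.5] [105.5  10.5 224. ] [117.8  41.2 229. ]
yellow 625 [ 74.  -64.6  56.8] [117.6  74.2 113.7] [137.2  81.8 135.1]
y40 69 [75.3 65.4 52.3] [122.7  74.6  62.7] [137.   80.4  69.9]
y70 148 [74.4 65.8 71.7] [123.   76.2  85.6] [137.6  81.3  99.6]
y100 402 [ 73.5 -65.9 102.2] [114.4  73.3 124.2] [136.6  81.7 135. ]
s-60 6 [114.3 -58.7 198.2] [117.3 -48.7 201.3] [117.8 -46.6 208. ]
s-45 17 [ 91.7 -43.5 204.7] [111.5 -37.9 216.7] [118.3 -31.8 221.1]
s-30 37 [ 92.7 -29.8 211.7] [109.  -22.1 223.8] [118.  -15.1 227. ]
s-15 65 [ 43.2 -14.  211.6] [106.2  -5.2 226. ] [ 1.493e+02 -1.000e-01  2.293e+02]
s0 125 [ 40.8   0.5 197.4] [100.4   7.8 221.5] [152.8  14.8 229. ]
[544.55441007 177.14467401 258.9810109 ] 47.22591234690522 18.8667
```

View pics/sc8.png

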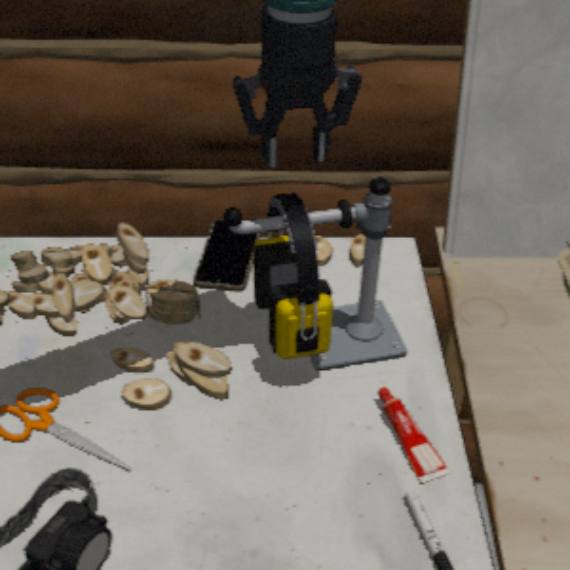

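>>> {"name": "arm_command", "arguments": {
  "series": [0, 0, -1, 0, 0, 0, 0, -2, 0, 0, 0, 0, -3.6, 0, 0, 0, 0, -3.6, 0, 0, 0, 0, -3.6, 0, 0]
}}

```text
clock: 19.28
eef_pos: [507.6, 167.9, 254.5]
tool_rot: [3.14, 0.0, 1.797]
force: [0.0, 0.7, -0.2]
width: 0.1
gripper_force: 0.0
```

>>> {"name": "arm_command", "arguments": {
  "series": [0, 0, 0, 1.5, 0, 0, 0, 0, 3, 0, 0, 0, 0, 4.5, 0, 0, 0, 0, 5, 0, 0, 0, 0, 5, 0]
}}

```text
clock: 19.7
eef_pos: [507.4, 167.6, 202.4]
tool_rot: [-3.14, -0.0, 1.797]
force: [-0.4, -0.4, 0.1]
width: -0.0
gripper_force: 0.0
```

```bash
python3 hs.py sc9|grep -v y
python3 - <<'E'
from h import *
e=monitor.read_state()["eef_pos"]; print(e)
im,d,m=shot("scene"); P=pts(d,m)
q=P[box(P,d,(e[0]-30,e[1]-30,212),(e[0]+22,e[1]+30,270))]
for a in range(212,260,4):
    w=q[(q[:,2]>=a)&(q[:,2]<a+4)]
    if len(w): print(a,len(w),w.min(0).round(),w.max(0).round())
E
```

```text
bandtop 259 [ 89.4 -32.1 216.7] [105.   12.5 224.5] [117.9  42.4 229. ]
[507.80208873 167.98037333 203.29916872]
212 63 [480. 152. 212.] [529. 182. 216.]
216 8 [480. 152. 217.] [529. 193. 219.]
220 14 [478. 149. 220.] [529. 196. 224.]
224 13 [478. 147. 224.] [529. 194. 228.]
228 4 [478. 153. 228.] [480. 161. 231.]
232 8 [478. 156. 232.] [517. 160. 236.]
236 9 [504. 154. 237.] [519. 164. 240.]
240 20 [500. 155. 240.] [522. 165. 244.]
244 16 [495. 155. 244.] [522. 168. 248.]
248 25 [495. 156. 248.] [522. 167. 252.]
252 19 [495. 154. 252.] [521. 167. 256.]
256 20 [496. 155. 256.] [524. 165. 260.]Traceback (most recent call last):
  File "hs.py", line 12, in <module>
    for lo,hi in((-60,-45),(-45,-30),(-30,-15),(-15,0),(0,15)): st(f"s{lo}",box(A,d,(40,lo,195),(160,hi,232))&(im.max(-1)<70))
                                                                ~~^^^^^^^^^^^^^^^^^^^^^^^^^^^^^^^^^^^^^^^^^^^^^^^^^^^^^^^^^^^^
  File "hs.py", line 7, in st
    q=A[k]; print(t,len(q),np.percentile(q,2,axis=0).round(1),np.median(q,0).round(1),np.percentile(q,98,axis=0).round(1))
                           ~~~~~~~~~~~~~^^^^^^^^^^^^
    return _quantile_unchecked(
        a, q, axis, out, overwrite_input, method, keepdims, weights)
    return _ureduce(a,
                    func=_quantile_ureduce_func,
    ...<5 lines>...
                    overwrite_input=overwrite_input,
                    method=method)
    r = func(a, **kwargs)
    result = _quantile(arr,
                       quantiles=q,
    ...<2 lines>...
                       out=out,
                       weights=wgt)
    slices_having_nans = np.isnan(arr[-1, ...])
                                  ~~~^^^^^^^^^
IndexError: index -1 is out of bounds for axis 0 with size 0
```

>>> {"name": "arm_command", "arguments": {
  "series": [0, 0, 0, 0.5, 0, 0, 0, 0, 1, 0, 0, 0, 0, 1.4, 0, 0, 0, 0, 1.4, 0, 0, 0, 0, 1.4, 0]
}}

```text
clock: 20.22
eef_pos: [507.1, 167.7, 189.1]
tool_rot: [-3.141, 0.0, 1.797]
force: [0.6, 0.1, -0.3]
width: -0.2
gripper_force: 0.0
```

>>> {"name": "arm_command", "arguments": {
  "series": [0, 0, 0.4, 0, 0, 0, 0, 0.8, 0, 0, 0, 0, 1.2, 0, 0, 0, 0, 1.6, 0, 0, 0, 0, 2, 0, 0]
}}

```text
clock: 20.63
eef_pos: [526.5, 172.2, 189.3]
tool_rot: [-3.14, 0.0, 1.797]
force: [-2.8, -0.8, 2.6]
width: 0.2
gripper_force: 2.0
```

```bash
sed -i 's/^    q=A\[k\]; print/    q=A[k]\n    if len(q): print/' h.py hs.py; python3 hs.py sc10
```

```text
bandtop 261 [ 80.3 -28.9 216.5] [ 93.8  12.5 225. ] [128.2  41.8 231.5]
yellow 626 [ 63.4 -64.1  58.9] [106.7  75.7 113.6] [125.9  82.2 136.1]
y40 62 [64.  70.1 53.5] [110.9  78.   63.1] [126.1  82.5  69.6]
y70 153 [63.  66.7 70.3] [112.2  78.   85.1] [125.9  83.1  99.3]
y100 404 [ 63.7 -66.3 101.7] [104.2  74.3 124.7] [125.9  81.4 136. ]
s-45 5 [ 84.  -44.4 214.6] [ 87.1 -36.7 219.2] [ 89.5 -31.7 221.9]
s-30 18 [ 81.2 -29.6 221.7] [ 89.5 -20.7 224.9] [ 97.1 -15.4 226.2]
s-15 45 [ 41.9 -13.5 212.4] [ 89.8  -6.5 226.6] [149.8  -0.7 229. ]
s0 165 [ 41.4   0.3 196.3] [ 97.9   8.2 223.7] [151.6  14.4 231.7]
[527.686892   172.57252896 189.36850372] 0.14670314334536025 20.6833
```

>>> {"name": "arm_command", "arguments": {
  "series": [0, 0, 0.5, 0, 0, 0, 0, 1, 0, 0, 0, 0, 1.5, 0, 0, 0, 0, 2, 0, 0, 0, 0, 2.4, 0, 0]
}}

```text
clock: 21.1
eef_pos: [550.8, 177.8, 189.3]
tool_rot: [3.141, -0.0, 1.797]
force: [-2.7, -1.2, 2.9]
width: -0.4
gripper_force: 2.2
```

>>> {"name": "arm_command", "arguments": {
  "series": [0, 0, 0.1, 0, 0, 0, 0, 0.2, 0, 0, 0, 0, 0.3, 0, 0, 0, 0, 0.4, 0, 0, 0, 0, 0.4, 0, 0]
}}

```text
clock: 21.52
eef_pos: [554.2, 178.6, 189.3]
tool_rot: [3.141, -0.0, 1.797]
force: [-2.9, -0.7, 2.7]
width: -0.2
gripper_force: 1.9
```

```bash
python3 hs.py sc11
```

```text
bandtop 269 [ 50.  -25.7 216.4] [ 66.2  12.8 225. ] [100.5  41.  231.1]
yellow 625 [ 34.5 -65.3  59.7] [ 78.1  75.6 114.4] [ 97.4  82.6 135.5]
y40 66 [36.  67.3 55. ] [83.2 77.7 63.6] [97.7 82.2 69.5]
y70 146 [34.4 67.8 71. ] [83.9 78.1 85.5] [97.5 83.4 99.3]
y100 408 [ 34.5 -67.2 101.3] [ 74.7  74.2 124.8] [ 97.2  81.8 135.4]
s-45 4 [ 57.6 -35.  219.5] [ 60.7 -32.6 220.7] [ 63.4 -31.2 221.1]
s-30 16 [ 51.9 -26.8 223.4] [ 59.4 -18.9 225.1] [ 68.7 -15.6 227.1]
s-15 43 [ 43.2 -13.6 211.6] [ 66.6  -5.1 226.2] [ 1.501e+02 -2.000e-01  2.297e+02]
s0 151 [ 41.8   1.  201.1] [ 77.9   8.3 224.4] [151.6  14.2 230.6]
[554.24114815 178.5701996  189.32818886] -0.19128737066699436 21.5667
```

Gap about 3 mm left; press on gently until the force rises.

>>> {"name": "arm_command", "arguments": {
  "series": [0, 0, 0.1, 0, 0, 0, 0, 0.2, 0, 0, 0, 0, 0.3, 0, 0, 0, 0, 0.3, 0, 0, 0, 0, 0.3, 0, 0]
}}

```text
clock: 21.98
eef_pos: [557.3, 179.2, 189.3]
tool_rot: [3.141, -0.0, 1.797]
force: [-2.6, -0.3, 3.4]
width: -0.3
gripper_force: 1.7
```

>>> {"name": "arm_command", "arguments": {
  "series": [0, 0, 0.1, 0, 0, 0, 0, 0.2, 0, 0, 0, 0, 0.2, 0, 0, 0, 0, 0.2, 0, 0, 0, 0, 0.2, 0, 0]
}}

```text
clock: 22.4
eef_pos: [557.8, 179.4, 189.3]
tool_rot: [-3.139, 0.0, 1.797]
force: [-6.7, -0.7, 5.4]
width: 0.5
gripper_force: 3.7
```

>>> {"name": "arm_command", "arguments": {
  "series": [0, 0, -0.3, 0, 0, 0, 0, -1, 0, 0, 0, 0, -2, -0.5, 0, 0, 0, -3, -3, 0, 0, 0, -3, -6, 0]
}}

```text
clock: 22.82
eef_pos: [526.0, 171.6, 248.3]
tool_rot: [-3.136, 0.001, 1.798]
force: [0.8, 0.3, 0.7]
width: -0.2
gripper_force: 0.0
```

>>> {"name": "arm_command", "arguments": {
  "series": [0, 0, 0, -2, 0, 0, 0, 0, -5, 0, 0, 0, 0, -8, 0, 0, 0, 0, -10, 0, 0, 0, 0, -10, 0]
}}

```text
clock: 23.23
eef_pos: [531.6, 174.2, 354.3]
tool_rot: [3.132, -0.001, 1.797]
force: [0.1, 0.8, -0.4]
width: 0.0
gripper_force: 0.0
```

>>> {"name": "arm_command", "arguments": {
  "series": [0, 0, 0, 0, 0, 0, 0, 0, 0, 0, 0, 0, 0, 0, 0, 0, 0, 0, 0, 0, 0, 0, 0, 0, 0]
}}

```text
clock: 23.65
eef_pos: [529.3, 172.7, 348.3]
tool_rot: [-3.14, 0.0, 1.797]
force: [0.0, -1.0, -0.6]
width: -0.0
gripper_force: 0.0
```

```bash
python3 hs.py sc12; python3 ball.py
```

```text
bandtop 258 [ 47.3 -35.1 216.6] [ 61.1  14.6 224.4] [ 74.7  42.1 228.7]
yellow 617 [ 31.1 -65.6  59.6] [ 74.1  75.7 114.8] [ 93.8  82.2 135.3]
y40 61 [31.9 67.5 54.6] [78.7 76.9 63.5] [93.8 82.2 69.7]
y70 144 [32.1 68.4 70.9] [80.9 78.2 85.1] [94.4 84.  99.3]
y100 408 [ 30.5 -67.2 102. ] [ 70.6  73.8 124.9] [ 93.5  81.7 135.3]
s-60 6 [ 72.7 -59.3 196.8] [ 74.3 -52.9 198.9] [ 76.2 -47.2 206.5]
s-45 23 [ 49.6 -44.7 200.9] [ 72.7 -38.3 215.6] [ 76.3 -30.9 221. ]
s-30 32 [ 50.1 -28.9 211.2] [ 65.1 -21.6 224. ] [ 76.  -15.3 227. ]
s-15 45 [ 40.9 -14.8 213. ] [ 62.   -7.2 226.6] [ 8.48e+01 -2.00e-01  2.29e+02]
s0 99 [ 41.3   0.2 200. ] [ 67.7   7.5 224.5] [153.6  14.6 229. ]
[529.38636267 172.7531359  348.49906801] -0.16774413284972425 23.7
85 [262.42352941 153.76470588] [472.24453678 152.69848804 227.05122732] -164.71515400323764
[529.52324441 172.83061774 348.69004456] [ 0.44521223  0.52929591 -0.46953467] 23.75
```

```bash
python3 -c "
from cell import workorder; print(workorder.finish_job())"
```

```text
the job is handed in; nothing more can be done
None
```

The job is handed in: the arm is at its end stop and the ear defenders hang level and square on it, headband against the rubber stop (crown measured about 61.5 mm from the post axis, 62 mm expected); the robot is clear, and the verdict was not shown.

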